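# Clip a tube rack onto the orbital shaker

### The job

Load the blue tube rack onto the white orbital shaker: tilt it so that the yellow-striped edge of its base plate goes under the shaker's dark grey lip, then lower the other edge until the plate lies flat in the nest, without letting the rack drop onto the shaker. Then swing the red-posted catch fully closed over the plate's free edge (if it is in the way beforehand, swing it open first). Leave the other things on the bench where they stand.

Things in the scene. Friction and masses are not known exactly. Their poses are not given: they have to be found in the camera images.
- rack: The tube rack to load, 0.25 to 0.5 kg: bare aluminium base plate 120 (its x) x 130 (y) x 6 thick with a blue block centred on it. Origin: centre of the plate's underside; z up, x points away from the yellow-striped plate edge. Starts flat on the bench, left or right of the shaker, at widely varying yaw.
- rack_block (a point): Centre of the top of the rack's solid blue block, 58 mm above the plate's underside. Block 44 (x) x 110 (y) mm, upright faces down to the plate (52 mm); small tube caps (38 x 102 mm field) stand up to 9 mm above this point. Plate is bare for 38 mm on either side in x: take the block by its 44 mm width. Axes as the rack.
- rack_tongue (a point): Middle of the lower corner of the rack's yellow-striped edge (rack x = -60 mm, y = 0, underside). This edge goes under the lip. Axes as the rack.
- nest (a point): Centre of the steel nest floor on top of the fixed white orbital shaker, 70 mm above the bench. x points from the lip to the catch (within 0.3 rad of world +x), y along the lip, z up. Housing spans x -85 to 120, y +-95 mm of this point. Side kerbs 8 mm high, at x -20 to 40, have inner faces at y = +-68 mm.
- lip_edge (a point): Middle of the dark grey lip's lower edge, nest x = -48 mm, 14 mm above the nest floor. The lip (150 mm along y, 6 thick, top at 20) overhangs the nest on the robot's side; the wall behind it has its inner face at nest x = -62 mm. The plate goes in tilted, yellow edge low under the lip, then is lowered. Axes as the nest.
- kerb (a point): Middle of the inner top edge of the far kerb: nest x = +62 mm, 8 mm above the floor; 6 mm thick, 142 long along y. The plate's free edge must pass over it and come down inside. Axes as the nest.
- catch_pivot (a point): Vertical turning axis of the catch, at nest x = 95 mm, y = 0, level with the nest floor. The catch is a dark steel arm 16 mm wide, tip 48 mm from this axis, from 8.5 to 14.5 mm above the nest floor (a seated plate's top is at 6).
- catch (a joint): Angle of the catch arm, rad, growing anticlockwise from above: 0 = arm points to nest +y (open); 1.57 = end stop, arm points to nest -x, its tip 13 mm over a seated plate's free edge (closed); -0.6 = other stop. Starts from -0.5 to 1.2; above about 0.1 it may be in the way of loading. Light friction (0.04 N m); stays where left.
- catch_post (a point): Top centre of the red upright round post on the catch arm, 30 mm from the axis along the arm: diameter 12, 36 tall above the arm, top 50.5 mm above the nest floor. Push or pinch it to turn the catch.
- tipbox: Bystander, leave alone: closed pipette-tip box, teal with pale clear lid, 88 x 125 x 62 tall, on the bench; it stands on the left when the rack is on the right and the reverse. Sizes in mm; origin at the centre of its underside.
- magenta_box: Bystander, leave alone: closed tip box, magenta with purple lid, 88 x 125 x 55 tall, beyond the shaker. Sizes in mm; origin at the centre of its underside.
- yellow_box: Bystander, leave alone: low closed yellow box, 93 x 133 x 35 tall, far left. Sizes in mm; origin at the centre of its underside.
- amber_bottle: Bystander, leave alone: amber reagent bottle, diameter 68, 160 tall, beyond the shaker to the left or right. Sizes in mm; origin at the centre of its underside.
- white_jar: Bystander, leave alone: white jar with blue lid, diameter 72, 100 tall, beyond the shaker on the other side from the bottle. Sizes in mm; origin at the centre of its underside.
- white_rack: Bystander, leave alone: white tube rack with coloured tubes, 60 x 150 x 78 tall, far right. Sizes in mm; origin at the centre of its underside.
- pipette: Bystander, leave alone: purple and white pipette lying on two grey cradle blocks, 230 long (along its own x), 50 wide, 38 tall, on the far left, lying roughly along world x. Sizes in mm; origin at the centre of its underside.
Not all that is in view belongs to the job. Leave any brown look-alike of the rack alone.

How it is judged:
On the way, in this order (a step that is already met when the one before it is completed fails the run):
1. the yellow edge is under the lip while the rack is tilted, other edge up (x of rack_tongue in the frame of nest between -0.066 and -0.053 m and z of rack_tongue in the frame of nest between -0.004 and 0.009 m and angle between rack's own z axis and vertical above 0.07 rad), for 0.05 s.
2. the rack lies flat in the nest, yellow edge under the lip (x of rack_tongue in the frame of nest below -0.053 m and z of rack_tongue in the frame of nest between -0.004 and 0.004 m and angle between rack's own z axis and vertical below 0.035 rad and z of rack in the frame of nest below 0.004 m and angle between the x axis of rack and the x axis of nest, either way round below 0.09 rad), for 0.2 s.
3. the catch is closed over the free edge (all of step 2 and value of joint catch above 1.4 rad), for 0.2 s.
At the end, for the whole second after the job is handed in: The rack rests flat in the nest (plate within 4 mm of the floor, tilt under 0.035 rad, square to the nest within 0.09 rad), its yellow edge at least 5 mm under the lip, at rest, and the catch is past 1.4 rad (closed) (all of step 3 and linear speed of rack below 0.02 m/s); the robot touches nothing.
It fails at once if the rack is let go more than 30 mm above the nest floor (z of rack in the frame of nest above 0.03 m and contact force between the fingers and rack below 0.05 N).
It fails at once if another thing on the bench is moved more than 30 mm (distance of any of tipbox, magenta_box, yellow_box, amber_bottle, white_jar, white_rack, pipette from where it was at the start of the episode above 0.03 m).
It also fails if it takes over 72 s, if anything falls off the work surface, if the arm or the gripper's body presses on something with over 40 N, if the wrist force passes 120 N, or if a joint passes its speed limit or range.

### The arm

A 6-joint arm with a two-finger parallel gripper is mounted at the origin on the work surface. World frame = base frame: x ahead of the robot, y to its left, z up, the work surface at z = 0. Lengths are in m, angles in rad, forces in N, time in s.
With the tool pointing down it reaches from about 0.375 to 0.9 m from the base axis. Payload 3.1 kg.
Tool frame: the origin (TCP) lies between the finger pads; the fingertips stand 8 mm ahead of it and the grasp point (between the pads) lies 11 mm behind it; z points along the fingers, y is the line along which they close (so a half turn about z gives the same grasp; the last joint's range is limited). The gripper opens to 87 mm and grips with 3 to 60 N. Pads are 19 mm wide; open, the fingers measure 117 mm over their backs; the gripper's body (75 mm by 190 mm) begins 51 mm behind the grasp point.
Start: joints at [0.924, 0.527, 1.433, -0, 1.181, -0.178], TCP at [0.282, 0.558, 0.231] pointing down, gripper open.
Joint ranges: [-3.08, 3.08], [-0.75, 2.2], [0.22, 2.44], [-1.43, 4.57], [0, 2.65], [-2.85, 2.85]. Speed limits (rad/s): [2.79, 2.79, 3.14, 3.14, 3.14, 3.14].

### API

Orientations are given as a unit quaternion [x, y, z, w].
In Python, from rig import robot, vision, job gives the robot as it stands.
- The arm moves only by the shell command python3 -m handwheel 'ROWS' [OPENING] [FORCE]. ROWS is JSON, a list of rows, each a list of 4 numbers: the shift along the tool's x, y, z as a fraction of full scale, then the turn about the tool's z as a fraction of full scale. A call has 1 to 20 rows; each row is the pose to reach, as a shift and turn from the pose commanded when the call began, along the tool's axes at that moment, turning the shorter way round; what a row does not reach only later rows make up. Full scale, the value 1, is 300 mm for a shift and 2 pi rad for a turn. A row lasts 1/12 s, in which the tool goes at most 41.7 mm and 7.16 degrees, less where a joint would pass 70% of its speed; a pose out of reach is approached as far as the arm can. A call with a number of a shift or a turn outside -1 to 1 is refused whole. A call with a gripper value outside its range is refused whole. OPENING is the opening in per cent of the stroke, from 0 (shut) to 100 (fully open), set as the call begins (- or left out, the last holds). The fingers move at their own pace and stop on an object; FORCE is the grip in N (left out, the last holds). Time passes only in rows, so rows that repeat a pose let the fingers close. It gives the time, the measured TCP pose, the force, the opening and the grip force at its end, in the units of the state.
- robot.get_obs(): the state, without advancing time (a new reading comes with each control period).
- vision.camera(name): name is "scene" or "top" or "wrist"; returns a dict with "frame" (420x560x3 uint8, red, green, blue), "K" (3x3 intrinsics, pixels), "k1" (the pictures are not rectified: a ray, as slopes to the right and down, at radius r is drawn at 1 + k1 r^2 times it, then the intrinsics apply), "cam_to_world" (4x4, takes a point from camera to world coordinates); the wrist camera has in their place "hand_eye" (4x4, takes a point from camera to tool coordinates, whose origin is the TCP and whose axes are the flange's). Camera axes: x right, y down, z forward; pixel columns grow to the right and rows downward; lengths in m; the calibration is good to about 2 mm. A picture is of the moment at which its call begins: read the wrist's pose just before it. There is no depth.
- job.hand_in(): hands the job in; it is judged then, once.
Trained networks look in the newest picture that a camera, given by its name, has taken for a name from the list of things; names that differ only in an ending like _2 or _b are one class to them, and where a whole thing is asked for, a point or a joint stands for the part that bears it (a point fixed in the world has none). Each returns a list of dicts, best first, with "conf" (0 to 1); they miss things now and then, are a little off and sometimes report something else, mostly with a low value. They report only what shows in the picture. A call takes as long as a camera call. They do not tell look-alikes from the thing itself.
- vision.look_for(camera, label): "point" ([row, column] in pixels, amid what is visible of it).
- vision.outline_of(camera, label): "mask" (420x560 bool, what is visible of it) and "point" ([row, column] in pixels, amid what is visible of it).
The state is a dict: "time": time; "q": joint angles; "joint_velocities": joint speeds; "joint_torque": joint torques, N m; "position": TCP position; "tool_rot": TCP orientation; "ft_force": force on the tool from outside, world axes, zero at the start; "moment": the same for the moment, N m; "grip_width": finger opening in m; "grip_force": force on a finger pad.
Only numpy, scipy, OpenCV 4.12 (cv2) and the standard library are available. Lean on these libraries where they do the work, as an engineer would, in place of code of your own. Each camera call takes 0.05 s, during which the arm holds its last target. There are 200 camera calls.

## Working session

There is one attempt and no reset: what is moved stays moved. The work goes in short steps, Python scripts to look and compute and a shell command to move; the robot and the scene stay as the last step left them, time stands still between calls to the robot, and variables do not carry over. Pictures are saved under pics/ and viewed, at most 14 in all, crops included, and the job is handed in when it is done.

```bash
mkdir -p pics; cat > h.py <<'E'
import numpy as np, cv2
from rig import robot, vision, job
from scipy.spatial.transform import Rotation as R
def cam(n):
    o=robot.get_obs(); c=vision.camera(n)
    if n=="wrist":
        T=np.eye(4);T[:3,:3]=R.from_quat(o["tool_rot"]).as_matrix();T[:3,3]=o["position"]
        c["T"]=T@c["hand_eye"]
    else: c["T"]=np.array(c["cam_to_world"])
    return c
def ray(c,rc):
    K=np.array(c["K"]);d=np.array([(rc[1]-K[0,2])/K[0,0],(rc[0]-K[1,2])/K[1,1]]);s=d.copy()
    for _ in range(20): s=d/(1+c["k1"]*(s@s))
    return c["T"][:3,:3]@np.r_[s,1],c["T"][:3,3]
def at(c,rc,z):
    d,o=ray(c,rc);return o+d*(z-o[2])/d[2]
def px(c,P):
    p=np.linalg.inv(c["T"])@np.r_[P,1];s=p[:2]/p[2];s=s*(1+c["k1"]*(s@s));K=np.array(c["K"])
    return np.array([K[1,1]*s[1]+K[1,2],K[0,0]*s[0]+K[0,2]])
def save(c,f): cv2.imwrite(f,c["frame"][:,:,::-1])
E
python3 - <<'E'
from h import *
im=[]
for n in("top","scene"):
    c=cam(n);im.append(c["frame"])
    print(n,c["T"][:3,3].round(3))
    for l,z in(("rack",.03),("rack_block",.058),("nest",.07),("lip_edge",.084),("kerb",.078),("catch_pivot",.07),("catch_post",.12),("tipbox",.05)):
        print(l,[(round(d["conf"],2),np.round(d["point"]).astype(int).tolist(),at(c,d["point"],z)[:2].round(3).tolist()) for d in vision.look_for(n,l)])
    save(c,f"pics/{n}1.png")
print(robot.get_obs())
E
```

```text
top [0.361 0.07  1.478]
rack [(0.86, [303, 136], [0.246, 0.468]), (0.83, [280, 209], [0.313, 0.262]), (0.71, [214, 182], [0.502, 0.343])]
rack_block [(0.82, [282, 215], [0.31, 0.241]), (0.68, [213, 180], [0.502, 0.343]), (0.66, [303, 138], [0.25, 0.452])]
nest [(0.75, [197, 314], [0.551, -0.035])]
lip_edge [(0.88, [197, 314], [0.55, -0.036]), (0.5, [208, 402], [0.522, -0.28])]
kerb [(0.58, [197, 316], [0.551, -0.04])]
catch_pivot [(0.64, [193, 314], [0.563, -0.035])]
catch_post [(0.46, [171, 304], [0.617, -0.005])]
tipbox [(0.81, [210, 400], [0.518, -0.282])]
scene [ 1.276 -0.495  1.146]
rack [(0.81, [157, 288], [0.336, 0.234]), (0.76, [120, 326], [0.267, 0.439]), (0.72, [177, 351], [0.512, 0.332])]
rack_block [(0.84, [120, 330], [0.3, 0.424]), (0.72, [178, 352], [0.536, 0.308]), (0.57, [154, 288], [0.349, 0.223])]
nest [(0.63, [245, 255], [0.577, -0.051])]
lip_edge [(0.76, [247, 256], [0.594, -0.059])]
kerb []
catch_pivot [(0.97, [244, 253], [0.573, -0.055]), (0.34, [325, 243], [0.749, -0.203])]
catch_post [(0.73, [251, 281], [0.661, -0.033]), (0.3, [311, 314], [0.835, -0.073]), (0.16, [178, 354], [0.581, 0.267])]
tipbox [(0.35, [248, 280], [0.611, 0.001])]
{'time': 0.9, 'q': array([ 9.24462813e-01,  5.27467518e-01,  1.43270078e+00, -2.84032448e-05,
        1.18140254e+00, -1.78478356e-01]), 'joint_velocities': array([-0.00068666, -0.00062986,  0.00027964, -0.00014363, -0.0016544 ,
       -0.00034417]), 'joint_torque': array([-1.63835648e-03, -4.40002477e+01, -1.76985401e+01,  6.32260577e-02,
        5.03890647e-02, -2.76845861e-05]), 'position': array([0.28181226, 0.55783251, 0.23056813]), 'tool_rot': array([2.31794662e-01, 9.72764737e-01, 4.72496056e-06, 1.64080363e-05]), 'ft_force': array([-0.17033858, -0.1579345 ,  0.57992885]), 'moment': array([-0.00292201, -0.03295424,  0.0090691 ]), 'grip_force': 0.0, 'grip_width': 0.0866404426846428}
```

View pics/top1.png

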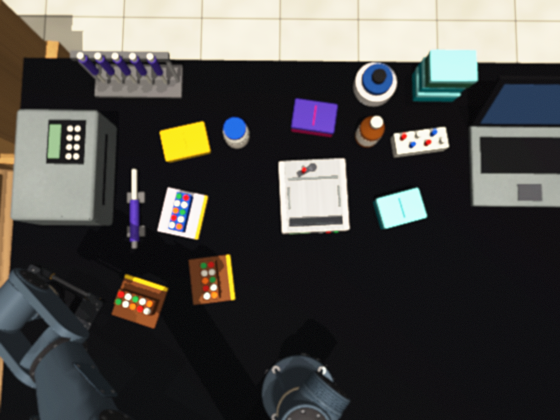

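View pics/scene1.png

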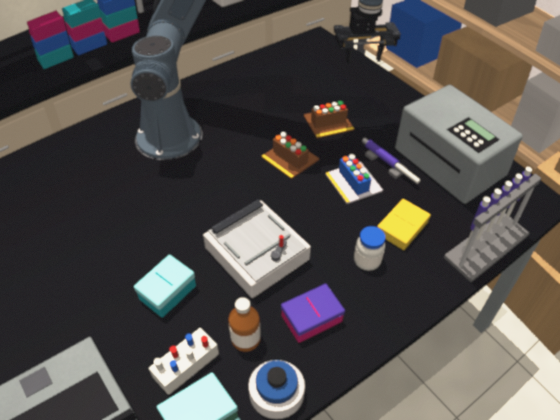

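Three candidates in the top picture: brown racks at (303,136) and (280,209), and the blue-block rack with an aluminium plate at (213,182). Only the last has the blue block, so that is the one. The yellow edge is on its right (col ~206). Next, an enlarged crop to confirm it and to read the shaker and catch.

```bash
python3 - <<'E'
from h import *
c=cam("top");f=c["frame"]
a=cv2.resize(f[180:245,150:215],(390,390),interpolation=cv2.INTER_CUBIC)
b=cv2.resize(f[153:238,272:357],(408,390),interpolation=cv2.INTER_CUBIC)
cv2.imwrite("pics/crop2.png",np.hstack([a,b])[:,:,::-1])
# plate: bright mask rect
m=max((d for d in vision.outline_of("top","rack")),key=lambda d:-abs(d["point"][1]-182)-abs(d["point"][0]-214))["mask"]
P=np.array([at(c,p,.005)[:2] for p in np.argwhere(m)],np.float32)
print("rack rect",cv2.minAreaRect(P*1000))
hsv=cv2.cvtColor(f,cv2.COLOR_RGB2HSV)
y=(hsv[...,0]>20)&(hsv[...,0]<35)&(hsv[...,1]>120)&(hsv[...,2]>100);y[:185]=0;y[240:]=0;y[:,:190]=0;y[:,212:]=0
Y=np.array([at(c,p,.006)[:2] for p in np.argwhere(y)]);print("stripe",Y.mean(0),cv2.minAreaRect((Y*1000).astype(np.float32)))
bl=(hsv[...,0]>105)&(hsv[...,0]<130)&(hsv[...,1]>120)&(hsv[...,2]>60);bl[:185]=0;bl[240:]=0;bl[:,:160]=0;bl[:,206:]=0
B=np.array([at(c,p,.055)[:2] for p in np.argwhere(bl)]);print("block",len(B),cv2.minAreaRect((B*1000).astype(np.float32)))
w=(f.min(2)>150)
w[:150]=0;w[240:]=0;w[:,:275]=0;w[:,355:]=0
W=np.array([at(c,p,.075)[:2] for p in np.argwhere(w)]);print("shaker",cv2.minAreaRect((W*1000).astype(np.float32)))
r=((hsv[...,0]<8)|(hsv[...,0]>172))&(hsv[...,1]>120)&(hsv[...,2]>80);r[:155]=0;r[185:]=0;r[:,:285]=0;r[:,345:]=0
q=np.argwhere(r);print("red",len(q),q.mean(0),at(c,q.mean(0),.105))
E
```

```text
rack rect ((507.9300231933594, 347.7197265625), (124.5269546508789, 132.08432006835938), 78.78265380859375)
stripe [0.4961605  0.29084426] ((496.3149108886719, 290.64013671875), (11.324980735778809, 133.65870666503906), 78.6751937866211)
block 184 ((507.52288818359375, 343.2862548828125), (45.29141616821289, 107.46589660644531), 78.69593811035156)
shaker ((555.217041015625, -34.01765441894531), (204.8909149169922, 189.13018798828125), 3.4054880142211914)
red 24 [169.66666667 303.54166667] [ 0.62234132 -0.00425627  0.105     ]
```

View pics/crop2.png

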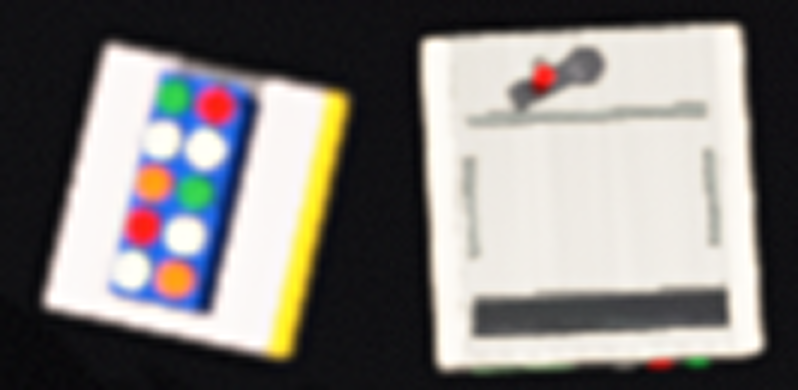

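```bash
cat >> h.py <<'E'
def go(x,y,z,deg):
    "row to reach a TCP point with tool y at deg in world; prints row and count of rows"
    o=robot.get_obs();M=R.from_quat(o["tool_rot"]).as_matrix();d=np.array([x,y,z])-o["position"]
    a=np.degrees(np.arctan2(M[1,1],M[0,1]));t=(deg-a+90)%180-90
    r=np.r_[M.T@d/.3,-t/360]
    print("row",r.round(4).tolist(),"n>=",int(np.ceil(max(np.linalg.norm(d)/.0417,abs(t)/7.16)))," now a",a.round(2),o["position"].round(4))
E
python3 - <<'E'
from h import *
print(np.round(cam("wrist")["hand_eye"],3))
go(.50,-.03,.33,3.4)
E
```

```text
[[ 0.001 -0.956 -0.292  0.081]
 [ 1.     0.001 -0.001 -0.001]
 [ 0.001 -0.292  0.956 -0.154]
 [ 0.     0.     0.     1.   ]]
row [-1.5329, -1.4209, -0.3314, 0.1661] n>= 16  now a 63.2 [0.2818 0.5578 0.2306]
```

```bash
r='[-0.77,-0.71,-0.33,0]'; python3 -m handwheel '[[-0.77,-0.71,-0.33,0],[-0.77,-0.71,-0.33,0],[-0.77,-0.71,-0.33,0],[-0.77,-0.71,-0.33,0],[-0.77,-0.71,-0.33,0],[-0.77,-0.71,-0.33,0],[-0.77,-0.71,-0.33,0],[-0.77,-0.71,-0.33,0],[-0.77,-0.71,-0.33,0]]' 50
python3 -m handwheel '[[-0.763,-0.711,0,0.166],[-0.763,-0.711,0,0.166],[-0.763,-0.711,0,0.166],[-0.763,-0.711,0,0.166],[-0.763,-0.711,0,0.166],[-0.763,-0.711,0,0.166],[-0.763,-0.711,0,0.166],[-0.763,-0.711,0,0.166],[-0.763,-0.711,0,0.166],[-0.763,-0.711,0,0.166],[-0.763,-0.711,0,0.166]]'
python3 - <<'E'
from h import *
c=cam("wrist");save(c,"pics/w3.png")
for l,z in(("nest",.07),("lip_edge",.084),("kerb",.078),("catch_pivot",.07),("catch_post",.12)):
    print(l,[(round(d["conf"],2),np.round(d["point"]).astype(int).tolist(),at(c,d["point"],z)[:2].round(4).tolist()) for d in vision.look_for("wrist",l)])
np.save("w3.npy",c,allow_pickle=True);print(robot.get_obs()["position"],robot.get_obs()["time"])
E
```

```text
time: 1.8
position: [0.3954, 0.2591, 0.332]
tool_rot: [0.235, 0.972, 0.0, 0.003]
ft_force: [0.6, 0.9, -0.0]
grip_width: 0.0445
grip_force: 0.0
time: 2.72
position: [0.4998, -0.0296, 0.3292]
tool_rot: [0.685, 0.728, -0.0, -0.001]
ft_force: [0.7, 0.1, -0.2]
grip_width: 0.0436
grip_force: 0.0
nest [(0.89, [177, 326], [0.5558, -0.027])]
lip_edge [(0.66, [177, 325], [0.5525, -0.0241])]
kerb [(0.86, [177, 324], [0.5524, -0.0251])]
catch_pivot [(0.96, [175, 322], [0.551, -0.0241])]
catch_post [(0.61, [174, 382], [0.6152, -0.0098])]
[ 0.49985365 -0.02916352  0.32968433] 3.0167
```

View pics/w3.png

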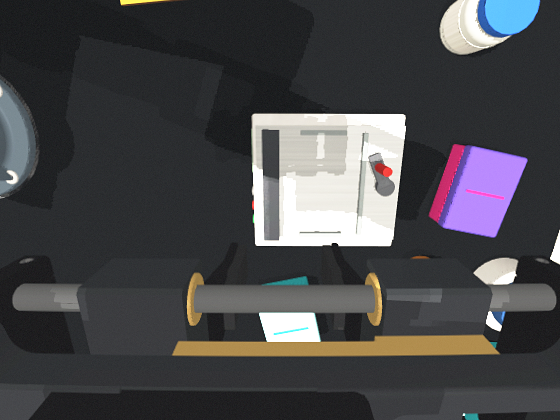

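```bash
python3 - <<'E'
from h import *
c=np.load("w3.npy",allow_pickle=True).item();f=c["frame"];g=cv2.cvtColor(f,cv2.COLOR_RGB2GRAY).astype(float)
cv2.imwrite("pics/w3crop.png",cv2.resize(f[105:255,240:420],(792,600)[::1],interpolation=cv2.INTER_CUBIC)[:,:,::-1])
m=(g<85);m[:122]=0;m[245:]=0;m[:,:259]=0;m[:,290:]=0
n,l,s,ce=cv2.connectedComponentsWithStats(m.astype(np.uint8));k=1+s[1:,4].argmax();print(s[k],ce[k])
P=np.array([at(c,p,.09)[:2] for p in np.argwhere(l==k)],np.float32)
print("lip",cv2.minAreaRect(P*1000))
# right edge subpixel
E=[]
for r in range(s[k][1]+4,s[k][1]+s[k][3]-4):
    seg=g[r,270:290];d=np.diff(seg);j=d.argmax();E.append(at(c,[r,270+j+.5+0],.09)[:2])
E=np.array(E);v=cv2.fitLine(E.astype(np.float32),cv2.DIST_HUBER,0,.001,.001).ravel();print("lip edge line",v)
hsv=cv2.cvtColor(f,cv2.COLOR_RGB2HSV);r=((hsv[...,0]<8)|(hsv[...,0]>172))&(hsv[...,1]>120)&(hsv[...,2]>80);r[:140]=0;r[220:]=0;r[:,:360]=0;r[:,410:]=0
q=np.argwhere(r);print("red",len(q),q.min(0),q.max(0),at(c,q.mean(0),.105))
E
```

```text
[262 130  17  50 770] [270.52207792 153.07402597]
lip ((478.9955749511719, 0.8156795501708984), (20.15757179260254, 62.26555633544922), 3.245042324066162)
lip edge line [ 0.05700639 -0.9983738   0.48970717  0.00122363]
red 155 [163 375] [176 391] [ 0.62128651 -0.00634011  0.105     ]
```

View pics/w3crop.png

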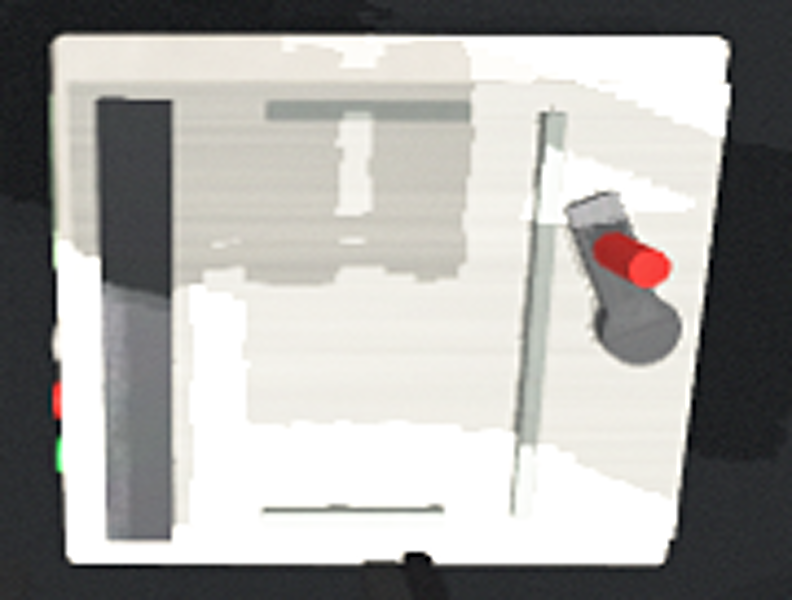

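```bash
python3 - <<'E'
from h import *
c=np.load("w3.npy",allow_pickle=True).item()
w=lambda u,v,z: at(c,[105+(v+.5)/4-.5,240+(u+.5)*180/792-.5],z)[:2]
a,b=w(172,100,.09),w(170.5,540,.09);ka,kb=w(542,112,.078),w(514,515,.078)
yaw=np.arctan2(-(a-b)[0],(a-b)[1]);print("lip ends",a,b,np.linalg.norm(a-b),"yaw",np.degrees(yaw))
print("kerb",ka,kb,np.linalg.norm(ka-kb),np.degrees(np.arctan2(-(ka-kb)[0],(ka-kb)[1])))
yaw=np.radians(3.3);u=np.array([np.cos(yaw),np.sin(yaw)]);v=np.array([-u[1],u[0]])
n1=(a+b)/2+.048*u;n2=(ka+kb)/2-.062*u;print("nest",n1,n2)
p=w(650,268,.1205);piv=n1+.095*u;d=p-piv
print("post",p,"pivot",piv,"r",np.linalg.norm(d),"angle",np.arctan2(-d@u,d@v))
E
```

```text
lip ends [0.48814901 0.03297869] [ 0.4961427  -0.11509198] 0.14828628476791159 yaw 3.090152797519387
kerb [0.59670781 0.03564108] [ 0.60667905 -0.10362073] 0.13961833217280892 4.095426200528448
nest [ 0.54006626 -0.03829357] [ 0.53979624 -0.03755879]
post [ 0.62165606 -0.00623338] pivot [ 0.63490873 -0.03282499] r 0.029711063502577195 angle 0.40475311016530835
```

```bash
python3 - <<'E'
from h import *
go(.6217,-.0062,.2,3.3);go(.6217,-.0062,.105,3.3)
E
```

```text
row [0.0513, 0.41, 0.4324, 0.0007] n>= 5  now a 3.54 [ 0.4999 -0.0292  0.3297]
row [0.0513, 0.41, 0.749, 0.0007] n>= 7  now a 3.54 [ 0.4999 -0.0292  0.3297]
```

```bash
python3 -m handwheel '[[0.051,0.41,0.43,0],[0.051,0.41,0.43,0],[0.051,0.41,0.43,0],[0.051,0.41,0.43,0],[0.051,0.41,0.43,0],[0.051,0.41,0.6,0],[0.051,0.41,0.7,0],[0.051,0.41,0.75,0],[0.051,0.41,0.75,0],[0.051,0.44,0.75,0],[0.051,0.46,0.75,0],[0.051,0.48,0.75,0],[0.051,0.495,0.75,0],[0.051,0.51,0.75,0],[0.051,0.522,0.75,0],[0.051,0.532,0.75,0],[0.051,0.532,0.75,0],[0.051,0.47,0.75,0],[0.051,0.47,0.45,0],[0.051,0.47,0.2,0]]'
python3 - <<'E'
from h import *
c=cam("top");f=c["frame"];hsv=cv2.cvtColor(f,cv2.COLOR_RGB2HSV)
go(.50,.22,.26,40)
E
```

```text
time: 4.68
position: [0.6377, -0.0067, 0.1858]
tool_rot: [0.686, 0.728, -0.002, -0.002]
ft_force: [1.0, 0.2, 0.7]
grip_width: 0.0435
grip_force: 0.0
row [0.7857, -0.4341, -0.2185, -0.1016] n>= 7  now a 3.44 [ 0.6451 -0.0077  0.1975]
```

```bash
python3 -m handwheel '[[0.78,-0.43,-0.22,-0.1],[0.78,-0.43,-0.22,-0.1],[0.78,-0.43,-0.22,-0.1],[0.78,-0.43,-0.22,-0.1],[0.78,-0.43,-0.22,-0.1],[0.78,-0.43,-0.22,-0.1],[0.78,-0.43,-0.22,-0.1],[0.78,-0.43,-0.22,-0.1]]' 100
python3 - <<'E'
from h import *
go(.508,.3455,.26,78.7)
E
```

```text
time: 5.4
position: [0.4961, 0.2234, 0.2561]
tool_rot: [0.425, 0.905, 0.002, 0.002]
ft_force: [-0.2, 1.0, 0.5]
grip_width: 0.0844
grip_force: 0.0
row [0.2875, 0.2907, -0.0119, -0.1083] n>= 6  now a 39.72 [0.4961 0.2234 0.2561]
```

```bash
python3 -m handwheel '[[0.287,0.291,-0.012,-0.108],[0.287,0.291,-0.012,-0.108],[0.287,0.291,-0.012,-0.108],[0.287,0.291,-0.012,-0.108],[0.287,0.291,-0.012,-0.108],[0.287,0.291,-0.012,-0.108],[0.287,0.291,-0.012,-0.108]]'
python3 - <<'E'
from h import *
c=cam("wrist");f=c["frame"]
cv2.imwrite("pics/w4.png",f[:,:,::-1])
hsv=cv2.cvtColor(f,cv2.COLOR_RGB2HSV)
y=((hsv[...,0]>20)&(hsv[...,0]<35)&(hsv[...,1]>120)&(hsv[...,2]>100)).astype(np.uint8)
n,l,s,ce=cv2.connectedComponentsWithStats(y)
for k in range(1,n):
    if s[k,4]>100: print(s[k],cv2.minAreaRect(np.array([at(c,p,.006)[:2]*1000 for p in np.argwhere(l==k)],np.float32)))
print([(d["conf"],d["point"],at(c,d["point"],.06)) for d in vision.look_for("wrist","rack_block")])
go(.508,.3455,.26,78.7)
np.save("w4.npy",c,allow_pickle=True)
E
```

```text
time: 5.98
position: [0.5116, 0.3414, 0.2575]
tool_rot: [0.101, 0.995, 0.0, 0.001]
ft_force: [-1.0, 0.2, -0.1]
grip_width: 0.0868
grip_force: 0.0
[ 112    0   54  106 1019] ((324.4932556152344, 199.32672119140625), (125.6097640991211, 11.654542922973633), 7.744909286499023)
[239 126  12  96 717] ((497.196533203125, 289.4717102050781), (10.168994903564453, 129.27914428710938), 78.55127716064453)
[298 268  48  17 455] ((667.8258666992188, 366.0257263183594), (70.89431762695312, 26.91742515563965), 78.30266571044922)
[ 259  313  106   29 2513] ((754.88720703125, 335.3015441894531), (165.9845428466797, 53.29607009887695), 78.31944274902344)
[(0.67, [172.1, 285.4], array([0.49387678, 0.34558453, 0.06      ])), (0.67, [46.1, 180.5], array([0.3414251 , 0.26486462, 0.06      ]))]
row [0.0132, 0.0123, -0.0083, -0.0015] n>= 1  now a 78.18 [0.5111 0.3411 0.2575]
```

View pics/w4.png

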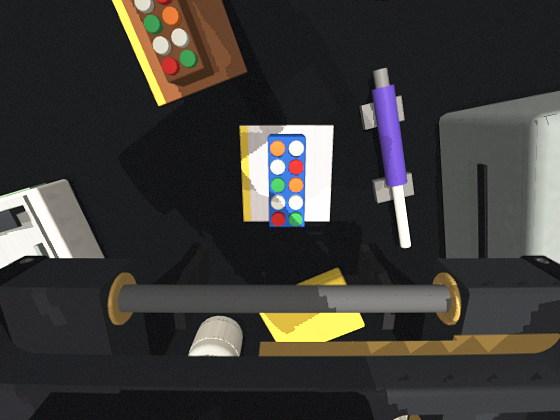

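```bash
python3 -m handwheel '[[0.012,0.008,0.1,-0.001],[0.012,0.008,0.25,-0.001],[0.012,0.008,0.4,-0.001],[0.012,0.008,0.52,-0.001],[0.012,0.008,0.64,-0.001],[0.012,0.008,0.72,-0.001],[0.012,0.008,0.758,-0.001],[0.012,0.008,0.758,-0.001],[0.012,0.008,0.758,-0.001]]' 100
python3 -m handwheel '[[0,0,0,0],[0,0,0,0],[0,0,0,0],[0,0,0,0],[0,0,0,0],[0,0,0,0],[0,0,0,0],[0,0,0,0]]' 30 25
```

```text
time: 6.83
position: [0.5077, 0.3446, 0.0305]
tool_rot: [0.099, 0.995, 0.0, 0.001]
ft_force: [0.3, 0.2, 0.7]
grip_width: 0.0873
grip_force: 0.0
time: 7.5
position: [0.5069, 0.3448, 0.0302]
tool_rot: [0.099, 0.995, 0.0, 0.0]
ft_force: [-0.2, 0.2, 0.9]
grip_width: 0.0435
grip_force: 25.0
```

```bash
python3 -m handwheel '[[0,0,-0.06,0],[0,0,-0.18,0],[0,0,-0.31,0],[0,0,-0.45,0],[0,0,-0.58,0],[0,0,-0.633,0],[-0.21,-0.6,-0.633,0.104],[-0.21,-0.6,-0.633,0.104],[-0.21,-0.6,-0.633,0.104],[-0.21,-0.6,-0.633,0.104],[-0.21,-0.6,-0.633,0.104],[-0.21,-0.6,-0.633,0.104]]'
python3 - <<'E'
from h import *
u=np.array([np.cos(np.radians(3.3)),np.sin(np.radians(3.3))]);p=np.array([.540,-.038])+.020*u
print(p);go(p[0],p[1],.2,3.3)
E
```

```text
time: 8.5
position: [0.5332, 0.1505, 0.2191]
tool_rot: [0.417, 0.909, -0.002, -0.0]
ft_force: [-0.3, 0.1, -4.1]
grip_width: 0.044
grip_force: 25.0
[ 0.55996684 -0.03684872]
row [-0.5316, -0.3392, 0.0652, 0.1038] n>= 6  now a 40.68 [0.5332 0.1505 0.2191]
```

```bash
python3 -m handwheel '[[-0.532,-0.339,0.065,0.104],[-0.532,-0.339,0.065,0.104],[-0.532,-0.339,0.065,0.104],[-0.532,-0.339,0.065,0.104],[-0.532,-0.339,0.065,0.104],[-0.532,-0.339,0.065,0.104],[-0.532,-0.339,0.065,0.104],[-0.532,-0.339,0.065,0.104],[-0.532,-0.339,0.065,0.104],[-0.532,-0.339,0.065,0.104]]'
python3 - <<'E'
from h import *
c=cam("wrist");f=c["frame"]
cv2.imwrite("pics/w5.png",cv2.resize(f[60:270,180:460],(800,600),interpolation=cv2.INTER_CUBIC)[:,:,::-1])
np.save("w5.npy",c,allow_pickle=True);go(.55997,-.03685,.2,3.3);print(robot.get_obs()["tool_rot"])
E
```

```text
time: 9.33
position: [0.5614, -0.0302, 0.2003]
tool_rot: [0.683, 0.731, -0.0, -0.0]
ft_force: [-0.0, 1.0, -2.6]
grip_width: 0.0438
grip_force: 25.0
row [-0.0217, -0.0069, 0.0014, 0.0017] n>= 1  now a 3.92 [ 0.5616 -0.0302  0.2004]
[ 6.82513238e-01  7.30873179e-01 -1.04799175e-04 -2.53379757e-04]
```

View pics/w5.png

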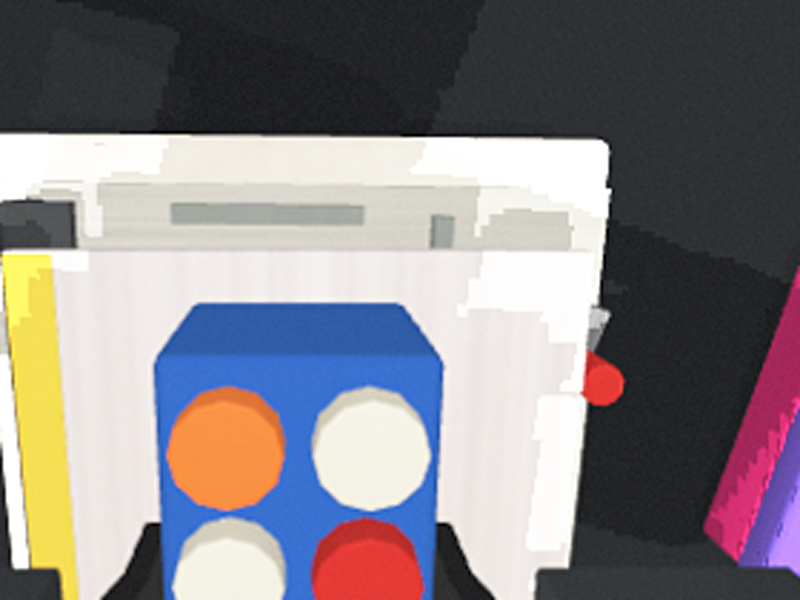

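```bash
python3 - <<'E'
from h import *
c=np.load("w5.npy",allow_pickle=True).item();o=robot.get_obs()
w=lambda u,v,z: at(c,[60+(v+.5)*.35-.5,180+(u+.5)*.35-.5],z)[:2]
M=R.from_quat(o["tool_rot"]).as_matrix()
tl=lambda p:((M.T@np.r_[p-o["position"][:2],0])[:2]*1000).round(1)
L,Rr=w(3,250,.1762),w(594,249,.1762)
print("corners tool(x,y)",tl(L),tl(Rr),np.linalg.norm(L-Rr),"ang",np.degrees(np.arctan2(*(Rr-L)[::-1])))
a,b=w(157,363,.228),w(441,363,.228);print("block top",tl(a),tl(b),np.degrees(np.arctan2(*(b-a)[::-1])))
a,b=w(195,303,.176),w(402,303,.176);print("block bottom",tl(a),tl(b))
a,b=w(172,213,.078),w(364,215,.078);print("kerb mid world",(a+b)/2)
p=w(603,384,.1205);u=np.array([np.cos(.0576),np.sin(.0576)]);v=np.array([-u[1],u[0]]);d=p-np.array([.54,-.038])-.095*u;print("post angle",np.arctan2(-d@u,d@v),np.linalg.norm(d))
E
```

```text
corners tool(x,y) [ 62.4 -60.7] [62.8 58.7] 0.11933057862837046 ang 4.081425024942567
block top [ 50.9 -21.9] [51.  20.2] 3.9983081499991644
block bottom [ 51.6 -22.2] [51.7 20.3]
kerb mid world [0.54676342 0.03275916]
post angle -0.34734588206477146 0.029859702576044783
```

```bash
python3 - <<'E'
from h import *
u=np.array([np.cos(.0576),np.sin(.0576)]);v=np.array([-u[1],u[0]])
p=np.array([.540,-.038])+.0207*u+.0025*v
go(p[0],p[1],.112,3.3)
E
```

```text
row [-0.0135, -0.0043, 0.2947, 0.0017] n>= 3  now a 3.92 [ 0.5616 -0.0302  0.2004]
```

```bash
python3 -m handwheel '[[-0.0135,-0.0043,0.05,0.0017],[-0.0135,-0.0043,0.12,0.0017],[-0.0135,-0.0043,0.19,0.0017],[-0.0135,-0.0043,0.25,0.0017],[-0.0135,-0.0043,0.28,0.0017],[-0.0135,-0.0043,0.295,0.0017],[-0.0135,-0.0043,0.295,0.0017],[-0.0135,-0.0043,0.295,0.0017]]'
python3 -m handwheel '[[0,0,0,0],[0,0,0.005,0],[0,0,0.01,0],[0,0,0.015,0],[0,0,0.02,0],[0,0,0.025,0],[0,0,0.03,0],[0,0,0.03,0],[0,0,0.03,0]]' - 6
python3 - <<'E'
from h import *
go(.5605,-.0343,.103,3.3)
E
```

```text
time: 10.05
position: [0.5616, -0.0353, 0.1126]
tool_rot: [0.687, 0.727, 0.0, 0.001]
ft_force: [-0.1, 0.7, -2.6]
grip_width: 0.044
grip_force: 25.0
time: 10.8
position: [0.5589, -0.0356, 0.1033]
tool_rot: [0.687, 0.727, -0.001, -0.001]
ft_force: [-5.8, -1.4, 4.1]
grip_width: 0.0461
grip_force: 6.2
row [0.0041, 0.0054, 0.0008, -0.0002] n>= 1  now a 3.22 [ 0.5589 -0.0356  0.1033]
```

```bash
python3 -m handwheel '[[0.002,-0.008,0,0],[0.002,-0.016,0,0],[0.002,-0.024,0,0],[0.002,-0.032,0,0],[0.002,-0.04,0,0],[0.002,-0.048,0,0],[0.002,-0.056,0,0],[0.002,-0.056,0,0]]'
python3 - <<'E'
from h import *
c=cam("wrist");f=c["frame"];np.save("w6.npy",c,allow_pickle=True)
s=cam("scene")["frame"]
cv2.imwrite("pics/w6.png",np.hstack([cv2.resize(f[90:260,180:380],(400,340)),cv2.resize(s[190:300,190:320],(400,340),interpolation=cv2.INTER_CUBIC)])[:,:,::-1])
go(.5605,-.0343,.103,3.3)
E
```

```text
time: 11.47
position: [0.5433, -0.0357, 0.1029]
tool_rot: [0.687, 0.726, -0.0, -0.0]
ft_force: [-0.5, -0.8, -1.7]
grip_width: 0.0459
grip_force: 6.0
row [0.0016, 0.0574, -0.0003, -0.0003] n>= 1  now a 3.19 [ 0.5433 -0.0357  0.1029]
```

View pics/w6.png

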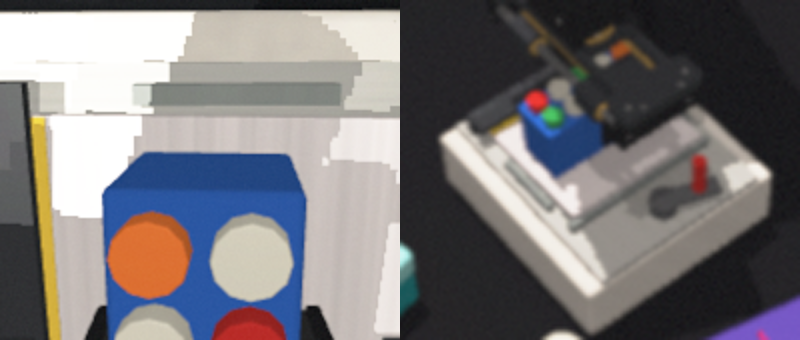

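```bash
python3 -m handwheel '[[0,-0.006,0,0],[0,-0.012,0,0],[0,-0.018,0,0],[0,-0.024,0,0],[0,-0.03,0,0],[0,-0.036,0,0],[0,-0.036,0,0],[0,-0.036,0,0]]'
python3 - <<'E'
from h import *
c=cam("wrist");f=c["frame"];s=cam("scene")["frame"]
cv2.imwrite("pics/w7.png",np.hstack([cv2.resize(f[90:260,180:380],(400,340)),cv2.resize(s[190:300,190:320],(400,340),interpolation=cv2.INTER_CUBIC)])[:,:,::-1])
go(.5605,-.0343,.103,3.3)
E
```

```text
time: 12.23
position: [0.5388, -0.0362, 0.1046]
tool_rot: [0.688, 0.726, 0.004, 0.005]
ft_force: [7.8, 4.1, -0.5]
grip_width: 0.0441
grip_force: 6.0
row [0.0025, 0.0724, 0.0063, -0.0005] n>= 1  now a 3.12 [ 0.5388 -0.0362  0.1046]
```

View pics/w7.png

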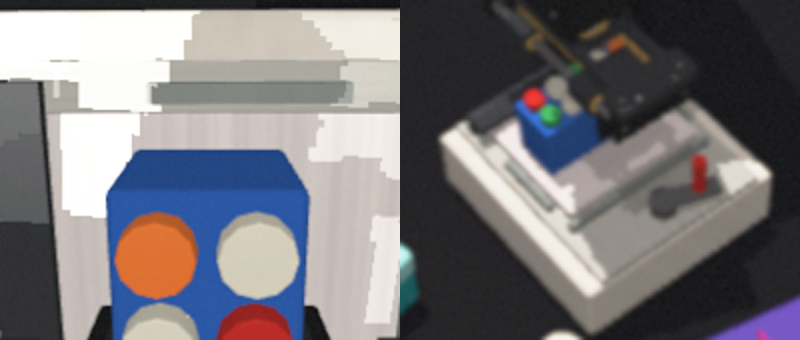

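```bash
python3 -m handwheel '[[0,0.01,0,0],[0,0.018,0,0],[0,0.018,0,0]]'
python3 -m handwheel '[[0,0,0,0],[0,0,0,0],[0,0,0,0],[0,0,0,0],[0,0,-0.02,0],[0,0,-0.045,0],[0,0,-0.045,0]]' 70
python3 - <<'E'
from h import *
u=np.array([np.cos(.0576),np.sin(.0576)]);o=robot.get_obs()["position"];print("nest x",(o[:2]-[.54,-.038])@u)
p=np.array([.54,-.038])-.015*u;go(p[0],-.037,.118,3.3)
E
```

```text
time: 12.58
position: [0.5393, -0.0361, 0.103]
tool_rot: [0.687, 0.727, 0.0, 0.0]
ft_force: [2.4, 0.5, -3.3]
grip_width: 0.0441
grip_force: 6.0
time: 13.17
position: [0.5397, -0.0364, 0.1181]
tool_rot: [0.687, 0.726, 0.001, 0.001]
ft_force: [-0.2, 0.3, 0.4]
grip_width: 0.0603
grip_force: 0.0
nest x -0.0002566384582461522
row [0.0008, -0.0488, 0.0002, -0.0003] n>= 1  now a 3.18 [ 0.5397 -0.0364  0.1181]
```

Now push the block high towards the lip wall so that it tips about its yellow edge.

```bash
python3 -m handwheel '[[0,-0.015,0,0],[0,-0.027,0,0],[0,-0.035,0,0],[0,-0.041,0,0],[0,-0.047,0,0],[0,-0.053,0,0],[0,-0.059,0,0],[0,-0.065,0,0],[0,-0.065,0,0],[0,-0.065,0,0]]'
python3 - <<'E'
from h import *
c=cam("wrist");f=c["frame"];s=cam("scene")["frame"]
cv2.imwrite("pics/w8.png",np.hstack([cv2.resize(f[90:260,180:380],(400,340)),cv2.resize(s[190:300,190:320],(400,340),interpolation=cv2.INTER_CUBIC)])[:,:,::-1])
u=np.array([np.cos(.0576),np.sin(.0576)]);o=robot.get_obs();print("nest x",(o["position"][:2]-[.54,-.038])@u,o["ft_force"])
E
```

```text
time: 14.0
position: [0.5271, -0.037, 0.1188]
tool_rot: [0.688, 0.726, 0.006, 0.007]
ft_force: [11.3, 6.8, 3.5]
grip_width: 0.0661
grip_force: 6.0
nest x -0.012778687458971871 [12.19809061  6.9776771   3.41588152]
```

View pics/w8.png

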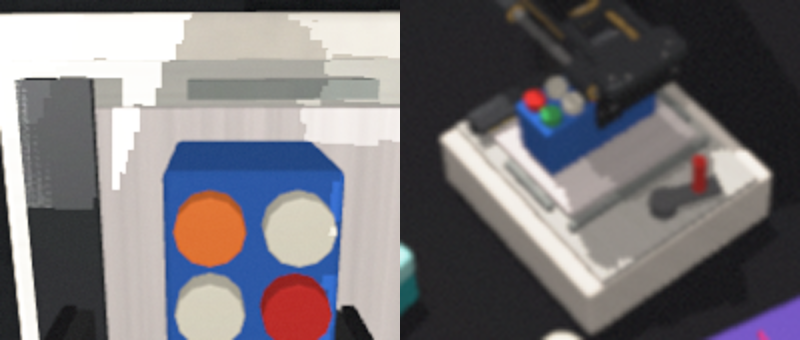

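```bash
python3 -m handwheel '[[0,0.04,0,0],[0,0.045,0.02,0],[0,0.045,0.04,0],[0,0.045,0.04,0],[0,0.03,0.04,0],[0,0.02,0.04,0],[0,0.01,0.04,0],[0,0.01,0.04,0],[0,0.008,0.03,0],[0,0.006,0.02,0],[0,0.004,0.01,0],[0,0.002,0,0],[0,0,-0.01,0],[0,0,-0.01,0]]' 70 40
python3 - <<'E'
from h import *
c=cam("wrist");f=c["frame"];s=cam("scene")["frame"]
cv2.imwrite("pics/w9.png",np.hstack([cv2.resize(f[90:260,180:380],(400,340)),cv2.resize(s[190:300,190:320],(400,340),interpolation=cv2.INTER_CUBIC)])[:,:,::-1])
u=np.array([np.cos(.0576),np.sin(.0576)]);o=robot.get_obs();print("nest x",(o["position"][:2]-[.54,-.038])@u,o["ft_force"])
E
```

```text
time: 15.27
position: [0.5237, -0.0372, 0.1211]
tool_rot: [0.688, 0.726, 0.004, 0.004]
ft_force: [8.5, 4.7, 1.8]
grip_width: 0.061
grip_force: 4.3
nest x -0.01616774793593416 [8.60779745 4.85148153 1.64279904]
```

View pics/w9.png

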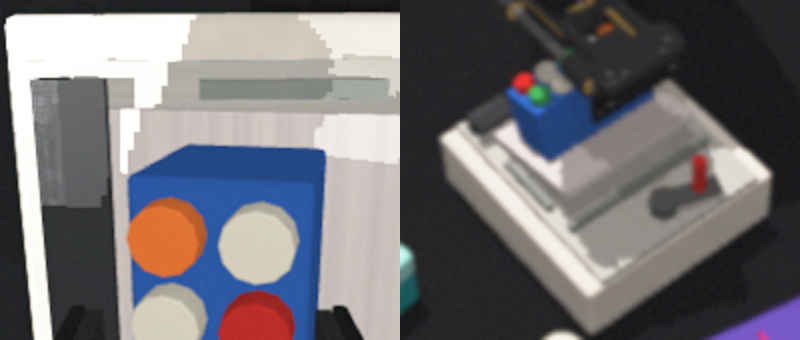

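The rack is clearly tilted: its caps have shifted towards the lip, the free edge is up, and the yellow edge is under the lip. Lower it the same way.

```bash
python3 -m handwheel '[[0,0.002,0.01,0],[0,0.004,0.02,0],[0,0.006,0.03,0],[0,0.008,0.04,0],[0,0.012,0.05,0],[0,0.018,0.055,0],[0,0.025,0.055,0],[0,0.032,0.055,0],[0,0.045,0.055,0],[0,0.065,0.055,0],[0,0.065,0.055,0]]'
python3 -m handwheel '[[0,0,-0.1,0],[0,0,-0.2,0],[0,0,-0.3,0],[0,0,-0.4,0],[0,0,-0.5,0],[0,0,-0.5,0],[0,0,-0.5,0]]'
python3 - <<'E'
from h import *
c=cam("wrist");f=c["frame"]
cv2.imwrite("pics/w10.png",cv2.resize(f[90:260,180:420],(800,567),interpolation=cv2.INTER_CUBIC)[:,:,::-1])
np.save("w10.npy",c,allow_pickle=True)
u=np.array([np.cos(.0576),np.sin(.0576)]);o=robot.get_obs();print("nest x",(o["position"][:2]-[.54,-.038])@u,o["ft_force"],o["position"],o["tool_rot"])
E
```

```text
time: 16.28
position: [0.5387, -0.0363, 0.1027]
tool_rot: [0.687, 0.726, -0.0, -0.0]
ft_force: [-0.2, 0.5, -0.4]
grip_width: 0.061
grip_force: 0.0
time: 16.87
position: [0.5389, -0.0364, 0.2545]
tool_rot: [0.687, 0.726, 0.001, 0.001]
ft_force: [-0.5, 0.3, 0.3]
grip_width: 0.0608
grip_force: 0.0
nest x -0.0020833052369009907 [-0.02078419  0.62180124 -0.62918591] [ 0.53780253 -0.0360802   0.25282329] [ 6.87239702e-01  7.26430562e-01 -3.18349341e-04 -3.60208020e-04]
```

View pics/w10.png

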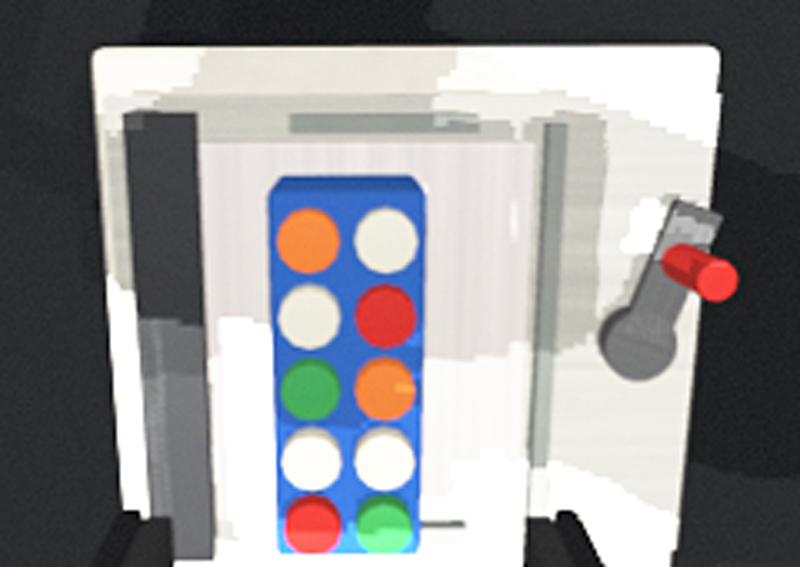

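```bash
python3 - <<'E'
from h import *
c=np.load("w10.npy",allow_pickle=True).item()
w=lambda u,v,z: at(c,[90+(v+.5)*.3-.5,180+(u+.5)*.3-.5],z)[:2]
u=np.array([np.cos(.0576),np.sin(.0576)]);v=np.array([-u[1],u[0]]);n=np.array([.54,-.038])
N=lambda p:np.array([(p-n)@u,(p-n)@v]).round(4)
p=w(718,280,.1205);print("post",p,N(p)); print("plate free corner",N(w(532,143,.076)),"block top corners",N(w(270,190,.128)),N(w(425,190,.128)))
d=N(p)-[.095,0];t0=np.arctan2(-d[0],d[1]);print(t0)
go(*p,.2,3.3);go(*p,.108,3.3)
for t in np.r_[np.linspace(t0,1.57,13)[1:]]: print([round((np.cos(t)-np.cos(t0))*.1,3),round(-(np.sin(t)-np.sin(t0))*.1,3)])
E
```

```text
post [ 0.64301351 -0.00381791] [0.1048 0.0282]
plate free corner [0.0572 0.064 ] block top corners [-0.0226  0.0544] [0.0195 0.0543]
-0.33446173416006847
row [0.0879, 0.3563, 0.1757, -0.0003] n>= 3  now a 3.18 [ 0.5378 -0.0361  0.2528]
row [0.0879, 0.3566, 0.4824, -0.0003] n>= 5  now a 3.18 [ 0.5378 -0.0361  0.2528]
[np.float64(0.004), np.float64(-0.015)]
[np.float64(0.006), np.float64(-0.031)]
[np.float64(0.005), np.float64(-0.047)]
[np.float64(0.001), np.float64(-0.062)]
[np.float64(-0.005), np.float64(-0.077)]
[np.float64(-0.013), np.float64(-0.091)]
[np.float64(-0.023), np.float64(-0.103)]
[np.float64(-0.035), np.float64(-0.113)]
[np.float64(-0.049), np.float64(-0.122)]
[np.float64(-0.063), np.float64(-0.128)]
[np.float64(-0.079), np.float64(-0.132)]
[np.float64(-0.094), np.float64(-0.133)]
```

```bash
python3 -m handwheel '[[0.088,0.356,0,0],[0.088,0.356,0,0],[0.088,0.356,0.1,0],[0.088,0.356,0.2,0],[0.088,0.356,0.3,0],[0.088,0.356,0.4,0],[0.088,0.356,0.46,0],[0.088,0.356,0.482,0],[0.088,0.356,0.482,0]]' 50 10
python3 -m handwheel '[[0,0,0,0],[0,0,0,0],[0,0,0,0],[0,0,0,0],[0,0,0,0],[0,0,0,0]]' 5 10
```

```text
time: 17.67
position: [0.6408, -0.0034, 0.1043]
tool_rot: [0.687, 0.726, -0.002, -0.004]
ft_force: [0.0, -0.7, -0.4]
grip_width: 0.0435
grip_force: 0.0
time: 18.17
position: [0.6443, -0.0039, 0.1093]
tool_rot: [0.687, 0.726, 0.001, 0.001]
ft_force: [1.4, 1.8, 1.9]
grip_width: 0.0116
grip_force: 9.5
```

Post pinched (11.6 mm); swing it round the arc.

```bash
python3 -m handwheel '[[0.004,-0.015,0,0],[0.006,-0.031,0,0],[0.005,-0.047,0,0],[0.001,-0.062,0,0],[-0.005,-0.077,0,0],[-0.013,-0.091,0,0],[-0.023,-0.103,0,0],[-0.035,-0.113,0,0],[-0.049,-0.122,0,0],[-0.063,-0.128,0,0],[-0.079,-0.132,0,0],[-0.094,-0.133,0,0],[-0.106,-0.133,0,0],[-0.106,-0.133,0,0],[-0.106,-0.133,0,0]]'
python3 -m handwheel '[[0.005,0,0,0],[0.005,0,0,0],[0.005,0,0,0],[0.005,0,0,0],[0.005,0,-0.1,0],[0.005,0,-0.2,0],[0.005,0,-0.3,0],[0.005,0,-0.4,0],[0.005,0,-0.5,0],[0,-0.3,-0.5,0],[0,-0.3,-0.5,0],[0,-0.3,-0.5,0],[0,-0.3,-0.5,0]]' 35
python3 - <<'E'
from h import *
c=cam("wrist");f=c["frame"]
cv2.imwrite("pics/w11.png",cv2.resize(f[90:260,180:420],(800,567),interpolation=cv2.INTER_CUBIC)[:,:,::-1])
np.save("w11.npy",c,allow_pickle=True);print(robot.get_obs()["ft_force"])
u=np.array([np.cos(.0576),np.sin(.0576)]);v=np.array([-u[1],u[0]]);n=np.array([.54,-.038])
hsv=cv2.cvtColor(f,cv2.COLOR_RGB2HSV);r=((hsv[...,0]<8)|(hsv[...,0]>172))&(hsv[...,1]>120)&(hsv[...,2]>80)
k,l,s,ce=cv2.connectedComponentsWithStats(r.astype(np.uint8))
for i in range(1,k):
    if s[i,4]>40:
        p=at(c,ce[i][::-1],.105)[:2]-n;d=np.array([p@u-.095,p@v]);print(s[i],d.round(4),np.arctan2(-d[0],d[1]))
E
```

```text
time: 19.42
position: [0.6066, -0.0376, 0.1094]
tool_rot: [0.687, 0.726, 0.001, 0.001]
ft_force: [1.4, 4.2, 5.3]
grip_width: 0.0118
grip_force: 10.0
time: 20.5
position: [0.5117, -0.0422, 0.2578]
tool_rot: [0.687, 0.726, -0.001, -0.002]
ft_force: [1.0, 0.6, 0.4]
grip_width: 0.0302
grip_force: 0.0
[ 0.11402263  0.9622235  -0.78606069]
[319 171  17  18 244] [-0.0811  0.0145] 1.3944829709722204
[367 184  21  18 231] [-0.0287  0.001 ] 1.5376230504686712
[296 234  16  17 213] [-0.1041 -0.0547] 2.054728814137939
```

View pics/w11.png

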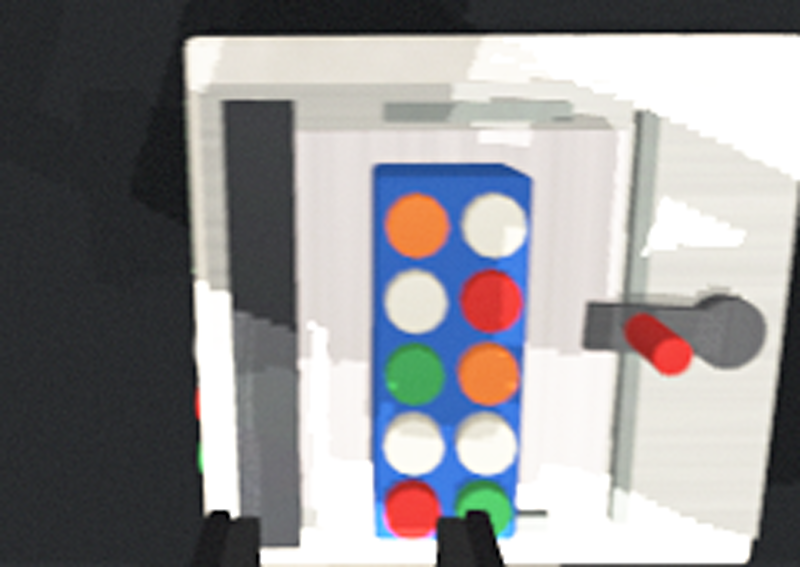

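The plate is flat inside the kerb, and the catch arm points at the lip over the free edge, at about 1.54 rad with the post at (335–360, 640–690). The robot is clear of everything.

```bash
python3 -c "
from rig import job
print(job.hand_in())"
```

```text
the job is handed in; nothing more can be done
None
```

The job is handed in with the rack flat in the nest, its yellow edge under the lip, the catch closed at about 1.54 rad and the arm clear at about 20.5 s; I saw the tilt step only in the pictures, and no verdict came back.

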